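# Set a pull-to-turn output selector on a sloped test box

### The job

Switch the sloped-front test box to the output that has the tall plug in it: pull the sprung selector knob straight out of its slot, turn it until its pointer stands over the slot whose white line leads to that output, and let it drop fully home there. Then let go, and leave the loose things on the bench where they lie.

Things in the scene. Friction and masses are not known exactly. Their poses are not given: they have to be found in the camera images.
- testbox: Grey test box, 260 mm wide, 200 deep, 131 high, fixed to the bench. Front panel slopes at 35 degrees and faces away from the robot and to its right; behind it a flat level top. Origin: centre of the underside; x towards its back, y to the left as one faces the panel, z up. Other than the knob and a ring of steel teeth round it (8 mm high, 27 to 36 mm from the knob's axis) nothing on the panel is over 4 mm high.
- knob_grip (a point): Where to grip the black selector knob: on its axis, 35 mm off the panel. The grip is a bar with flat sides, 50 mm long, 16 wide; it ends 47 mm off the panel and stands on a round skirt 40 mm across, top 13 mm off the panel. Moves with the knob. z: straight out of the panel along the axis (the way to pull, 35 degrees from vertical); x: along the bar to the pointer; y: across the 16 mm.
- pointer_tip (a point): Tip of the knob's pointer, a black round arm 7 mm thick at the foot of the skirt, reaching 40 mm from the axis; a white line on the bar's top marks the same end. With the knob home, it lies in one of the slots between the steel teeth.
- dial (a point): Where the knob's axis meets the panel. Does not move with the knob. Axes as for testbox.
- selector_pull (a joint): How far the knob is pulled out, in m: 0 fully home, 0.014 the end stop. A spring always pulls it home, with 4 N at 0 and 7.5 N at 0.012. Home, the pointer lies in a slot and the knob has only some 3 degrees of free play; from 0.008 out it turns freely.
- selector (a joint): Angle of the knob in rad: 0 points straight up the slope, positive is counter-clockwise as one looks at the panel (pointer to the left, +y). It starts within 0.04 of 0, in the off slot. Slots at 1.222, 0.611, 0, -0.611 and -1.222; end stops at 1.45 either way. The pointer slides into a slot by itself from within about 0.13 rad.
- outputs (a point): Middle of the row of four outputs on the box's flat top. White lines lead to them from the slots. Far left (y +0.075 m from here in the box's axes): slot at selector 1.222. Near left (+0.025): 0.611. Near right (-0.025): -0.611. Far right (-0.075): -1.222.
- plug_top (a point): Centre of the top of the tall plug, a steel cylinder 19 mm across and 36 high, standing on one of the four outputs; which one varies. The other three have low steel caps, 19 mm across, 8 high. Plug and caps are fixed.
- spool_mid (a point): Leave alone: solder spool, aluminium, 60 mm across, 42 mm high, standing behind the test box. The point is its middle, half-way up.
- jar_mid (a point): Leave alone: small amber jar with a black cap, 44 mm across, 46 mm high, beside the test box. The point is its middle, half-way up.
- board_mid (a point): Leave alone: green circuit board with parts on it, 90 x 65 x 6 mm, lying beside the test box. The point is its middle, half-way up.
- driver_mid (a point): Leave alone: thin screwdriver 160 mm long, handle 18 mm thick, lying in front of the test box. The point is its middle, half-way up.
- tweezers_mid (a point): Leave alone: steel tweezers 120 x 9 x 5 mm, lying on the bench. The point is its middle, half-way up.
- dish_mid (a point): Leave alone: white dish with a few chips in it, 76 mm across, 22 mm high. The point is its middle, half-way up.

How it is judged (in metres and radians):
On the way:
1. the knob is pulled out of its slot (value of joint selector_pull above 0.006 m), for 0.1 s.
At the end, for the whole second after the job is handed in: The knob is fully home (within 2.5 mm) and at rest in the slot that belongs to the output with the tall plug (pointer within 0.13 rad of that slot's angle), and the robot has let go (value of joint selector_pull below 0.0025 m and ((y of plug_top in the frame of dial between 0.055 and 0.095 m and value of joint selector between 1.092 and 1.352 rad) or (y of plug_top in the frame of dial between 0.005 and 0.045 m and value of joint selector between 0.481 and 0.741 rad) or (y of plug_top in the frame of dial between -0.045 and -0.005 m and value of joint selector between -0.741 and -0.481 rad) or (y of plug_top in the frame of dial between -0.095 and -0.055 m and value of joint selector between -1.352 and -1.092 rad)) and velocity of joint selector between -0.05 and 0.05 rad/s); the robot touches nothing.
It fails at once if a loose thing on the bench is pushed more than 30 mm from its place (distance of any of spool_mid, jar_mid, board_mid, driver_mid, tweezers_mid, dish_mid from where it was at the start of the episode above 0.03 m).
It also fails if it takes over 35 s, if anything falls off the work surface, if the arm or the gripper's body presses on something with over 40 N, if the wrist force passes 120 N, or if a joint passes its speed limit or range.

### The arm

A 6-joint arm with a two-finger parallel gripper is mounted at the origin on the work surface. World frame = base frame: x ahead of the robot, y to its left, z up, the work surface at z = 0. Lengths are in mm, angles in rad, forces in N, time in s.
With the tool pointing down it reaches from about 350 to 775 mm from the base axis. Payload 7.3 kg.
Tool frame: the origin (TCP) lies at the very end of the fingers, on their centre line; the grasp point (between the pads) lies 19 mm behind it (bot.tcp_to_grasp is the distance from the TCP to the grasp point, in mm); z points along the fingers, y is the direction in which the jaws open and shut (so a half turn about z gives the same grasp; the last joint's range is limited). The gripper opens to 92 mm and grips with 3 to 60 N. Pads are 19 mm wide; open, the fingers measure 130 mm over their backs; the gripper's body (75 mm by 190 mm) begins 47 mm behind the grasp point.
Start: joints at [1.134, 0.342, 1.524, -0, 1.275, -0.146], TCP at [150.512, 502.982, 226.741] pointing down, gripper open.
Joint ranges: [-2.53, 2.53], [-0.77, 2.02], [0.04, 2.7], [-1, 4.14], [0.28, 2.66], [-3.11, 3.11]. Speed limits (rad/s): [2.57, 2.57, 3.14, 3.14, 3.14, 3.14].

### API

Orientations are given as [roll, pitch, yaw] about the fixed x, y, z axes, in that order (R = Rz(yaw) Ry(pitch) Rx(roll)).
In Python, from plant import bot gives the robot as it stands. The module is installed in compiled form; this text tells all that it offers.
- The arm moves only by the tool carry_out, never from a script. Its argument "motion" is a list of rows, each a list of 5 numbers: the closure, from 0 (fully open) to 1 (shut), then the shift along the tool's x, y, z in mm, then the turn about the tool's z in degrees. In form: [[claw, dx, dy, dz, spin], ...]. A call has 1 to 10 rows; each row is the pose to reach, as a shift and turn from the pose measured when the call began, along the tool's axes at that moment; what a row does not reach only later rows make up. A row lasts 1/8 s, in which the tool goes at most 62.5 mm and 10.7 degrees, less where a joint would pass 70% of its speed; a pose out of reach is approached as far as the arm can. A call with a gripper value outside its range is refused whole. The fingers move at their own pace and stop on an object; the grip force is fixed at half the most. Time passes only in rows, so rows that repeat a pose let the fingers close. It gives the time, the measured TCP pose, the force and the opening at its end, in the units of the state.
- bot.get_obs(): the state, without advancing time (a new reading comes with each control period).
- bot.capture(name): name is "side" or "top"; returns a dict with "color" (400x640x3 uint8, red, green, blue), "depth" (400x640 float32, mm along the optical axis (not along the pixel's ray), 0 where there is no reading), "K" (3x3 intrinsics, pixels), "k1" (the pictures are not rectified: a ray, as slopes to the right and down, at radius r is drawn at 1 + k1 r^2 times it, then the intrinsics apply), "camera_from_world" (4x4, takes a point from world to camera coordinates). Camera axes: x right, y down, z forward; pixel columns grow to the right and rows downward; lengths in mm; the calibration is good to about 2 mm. A picture is of the moment at which its call begins.
- bot.close_job(): hands the job in, once; it reports no verdict.
The state is a dict: "time": time; "joint_positions": joint angles; "dq": joint speeds; "tau": joint torques, N m; "tool_pos": TCP position; "tcp_rot": TCP orientation; "contact_force": force on the tool from outside, world axes, zero at the start; "moment": the same for the moment, N m; "grip_width": finger opening in mm.
Only numpy, scipy, OpenCV 4.12 (cv2) and the standard library are available. Lean on these libraries where they do the work, as an engineer would, in place of code of your own. Each camera call takes 0.05 s, during which the arm holds its last target.

## Working session

There is one attempt and no reset: what is moved stays moved. The work goes in short steps, Python scripts to look and compute and a tool call to move; the robot and the scene stay as the last step left them, time stands still between calls to the robot, and variables do not carry over. Pictures are saved under pics/ and viewed, and the job is handed in when it is done.

Besides the shell and the picture viewer there is one more tool, called after ">>>" by a JSON object that holds its "method" and its "body". carry_out: Moves the arm, as the interface text tells. Its arguments: {"type":"object","properties":{"motion":{"type":"array","items":{"type":"array","items":{"type":"number"}}}},"required":["motion"]}

```bash
mkdir -p pics
python3 - <<'E'
from plant import bot
import cv2,numpy as np
o=bot.get_obs();print(o)
for n in("side","top"):
    c=bot.capture(n);np.savez(f"{n}.npz",**{k:np.array(v) for k,v in c.items()})
    cv2.imwrite(f"pics/{n}1.png",c["color"][:,:,::-1]);print(n,c["K"],c["k1"],c["camera_from_world"])
E
```

```text
{'time': 0.0, 'joint_positions': array([ 1.13400292e+00,  3.42750198e-01,  1.52502161e+00,  2.41679043e-05,
        1.27540076e+00, -1.45993323e-01]), 'dq': array([-0.00036992, -0.00041831,  0.00104553, -0.00120386, -0.00104837,
        0.00124931]), 'tau': array([-2.35268431e-03, -4.31223428e+01, -2.44216847e+01,  7.15437136e-02,
        5.58045530e-02, -1.49322241e-04]), 'tool_pos': array([150.3205919 , 502.5924831 , 226.02910413]), 'tcp_rot': array([-3.14003290e+00, -2.52703144e-04,  2.85078532e+00]), 'contact_force': array([-0.10968818,  0.63701976, -0.03898785]), 'moment': array([ 0.03028653, -0.01347461, -0.04343604]), 'grip_width': 91.86890140822139}
side [[372.62754716   0.         325.42456549]
 [  0.         372.62754716 198.55593586]
 [  0.           0.           1.        ]] -0.033025814693651394 [[-9.25634427e-01 -3.78418879e-01 -2.43640790e-04  5.75302382e+02]
 [-2.01634454e-01  4.93754142e-01 -8.45902119e-01  2.01326707e+02]
 [ 3.20225630e-01 -7.82946997e-01 -5.33338116e-01  7.20597608e+02]
 [ 0.00000000e+00  0.00000000e+00  0.00000000e+00  1.00000000e+00]]
top [[408.6748913    0.         319.36488447]
 [  0.         408.6748913  199.7084539 ]
 [  0.           0.           1.        ]] 0.010778183537243444 [[-2.34579039e-03 -9.99636739e-01  2.68493447e-02  4.04991399e+01]
 [-9.98996212e-01  1.14153169e-03 -4.47801880e-02  5.86697308e+02]
 [ 4.47332718e-02 -2.69274385e-02 -9.98635993e-01  9.91441751e+02]
 [ 0.00000000e+00  0.00000000e+00  0.00000000e+00  1.00000000e+00]]
```

View pics/side1.png

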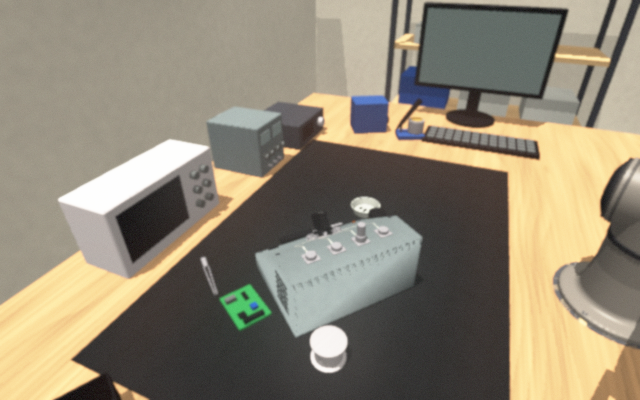

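View pics/top1.png

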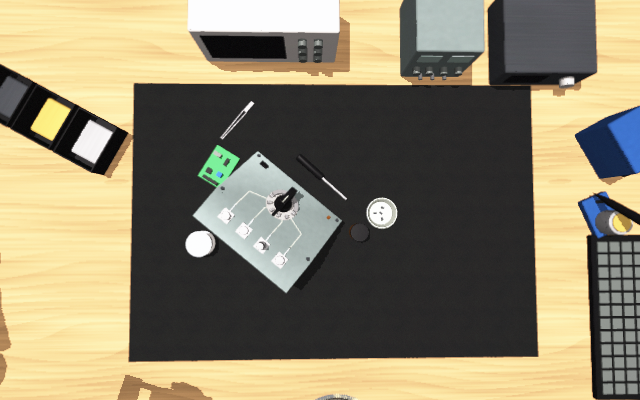

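Run:
```python
import cv2,numpy as np
t=np.load("top.npz");c=t["color"][130:310,170:410,::-1]
cv2.imwrite("pics/top_zoom1.png",cv2.resize(c,None,fx=3.3,fy=3.3,interpolation=cv2.INTER_CUBIC))
t=np.load("side.npz");c=t["color"][180:380,190:440,::-1]
cv2.imwrite("pics/side_zoom1.png",cv2.resize(c,None,fx=3,fy=3,interpolation=cv2.INTER_CUBIC))
```

```text
(no output)
```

View pics/top_zoom1.png

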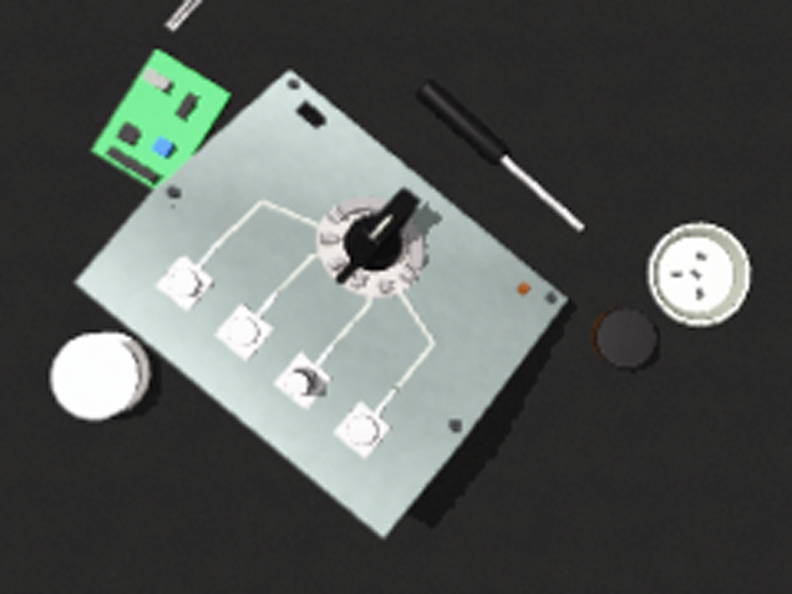

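View pics/side_zoom1.png

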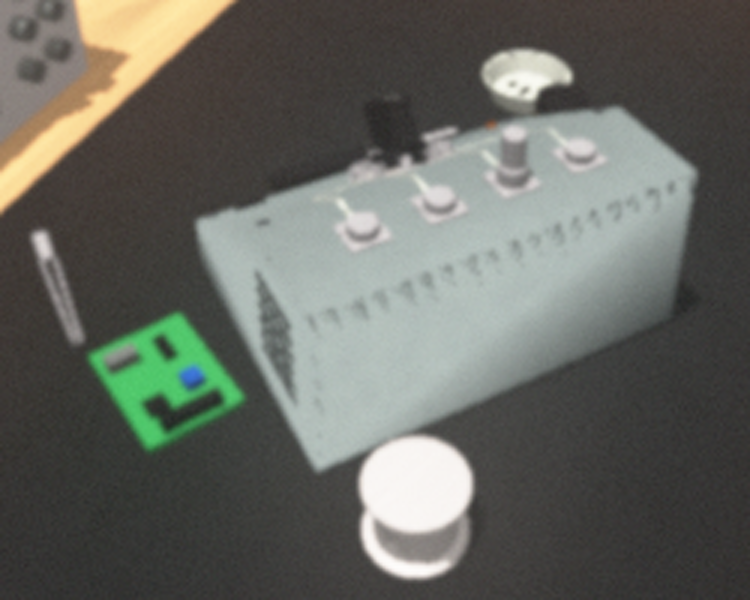

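```bash
cat > h.py <<'E'
import numpy as np,cv2
def cam(c):
    K=np.array(c["K"],float);return K,float(c["k1"]),np.array(c["camera_from_world"],float)
def slopes(c,uv):
    K,k1,_=cam(c);uv=np.atleast_2d(np.array(uv,float))
    return cv2.undistortPoints(uv.reshape(-1,1,2),K,np.array([k1,0,0,0,0.]))[:,0]
def bydepth(c,uv,d):
    s=slopes(c,uv);T=cam(c)[2];P=np.c_[s,np.ones(len(s))]*np.asarray(d,float).reshape(-1,1)
    return (P-T[:3,3])@T[:3,:3]
def byplane(c,uv,n,d): # n.p=d
    s=slopes(c,uv);T=cam(c)[2];o=-T[:3,:3].T@T[:3,3];D=np.c_[s,np.ones(len(s))]@T[:3,:3]
    n=np.array(n,float);return o+D*((d-o@n)/(D@n))[:,None]
def proj(c,p):
    K,k1,T=cam(c);p=np.atleast_2d(p).astype(float)
    return cv2.projectPoints(p,cv2.Rodrigues(T[:3,:3])[0],T[:3,3],K,np.array([k1,0,0,0,0.]))[0][:,0]
E
python3 - <<'E'
from h import *
c=dict(np.load("top.npz"));f=3.3
z=lambda l:[( (u+.5)/f-.5+170,(v+.5)/f-.5+130) for u,v in l]
back=byplane(c,z([(77,283),(384,538)]),[0,0,1],131);print("back",back.round(1),np.linalg.norm(back[0]-back[1]))
y=back[1]-back[0];y/=np.linalg.norm(y);x=np.array([y[1],-y[0],0]);print("x",x,"y",y)
B0=back.mean(0)-100*x;B0[2]=0;print("box origin",B0)
# panel normal
n=np.cos(np.radians(35))*np.array([0,0,1])-np.sin(np.radians(35))*x
D=c["depth"];vv,uu=np.mgrid[0:400,0:640];P=bydepth(c,np.c_[uu.ravel(),vv.ravel()],D.ravel());
Q=(P-B0)@np.c_[x,y,[0,0,1]]
ok=(D.ravel()>0)
ins=ok&(abs(Q[:,0])<95)&(abs(Q[:,1])<125)
for a in range(-95,96,10):
    m=ins&(abs(Q[:,0]-a)<5)&(abs(Q[:,1]-90)<30); print(a,np.median(Q[m,2]).round(1),end=' | ')
m=ins&(Q[:,0]<-70)&(abs(Q[:,1])>60)
print("\npanel front offsets",np.median((P[m])@n).round(2), (P[m]@n).std())
np.savez("box.npz",x=x,y=y,n=n,B0=B0)
print("caps",)
cp=byplane(c,z([(186,281),(244,332),(303,383),(362,430)]),[0,0,1],139);print(((cp-B0)@np.c_[x,y,[0,0,1]]).round(1))
m=ins&(Q[:,2]>155)&(Q[:,0]>20);print("plug top",np.median(Q[m],0),m.sum())
E
```

```text
back [[548.1 313.7 131. ]
 [382.5 114.5 131. ]] 259.0333861905809
x [-0.76894306  0.63931727  0.        ] y [-0.63931727 -0.76894306  0.        ]
box origin [542.1854201  150.15035343   0.        ]
-95 50.0 | -85 55.0 | -75 61.7 | -65 68.5 | -55 75.4 | -45 83.1 | -35 89.7 | -25 96.7 | -15 104.0 | -5 110.6 | 5 117.9 | 15 125.1 | 25 130.0 | 35 130.3 | 45 130.8 | 55 131.5 | 65 130.9 | 75 130.5 | 85 130.4 | 95 130.3 | 
panel front offsets 277.72 1.546501181889159
caps
[[ 53.2 -74.9 139. ]
 [ 54.6 -25.1 139. ]
 [ 55.6  25.2 139. ]
 [ 54.7  73.8 139. ]]
plug top [ 54.27933034  23.98200116 166.260146  ] 43
```

```bash
python3 - <<'E'
from h import *
c=dict(np.load("top.npz"));b=np.load("box.npz");x,y,n,B0=b["x"],b["y"],b["n"],b["B0"]
up=np.cos(np.radians(35))*x+np.sin(np.radians(35))*np.array([0,0,1])
D=c["depth"];vv,uu=np.mgrid[0:400,0:640];P=bydepth(c,np.c_[uu.ravel(),vv.ravel()],D.ravel())
F=np.c_[up,y,n];O=B0+np.array([0,0,114.3]);Q=(P-O)@F   # panel coords
g=c["color"].max(2).ravel();R=(P-B0)
reg=(D.ravel()>0)&(abs(Q[:,0])<110)&(abs(Q[:,1])<60)&(R[:,2]>45)
p=reg&(abs(Q[:,1])>50)&(Q[:,0]<10)&(Q[:,0]>-80);print("panel h",np.median(Q[p,2]))
for lo,hi in((39,55),(30,39),(9,16),(5,10)):
    m=reg&(Q[:,2]>lo)&(Q[:,2]<hi)&(Q[:,0]<20)&(g<90)
    print(lo,hi,m.sum(),Q[m].mean(0).round(1),Q[m].min(0).round(1),Q[m].max(0).round(1))
m=reg&(Q[:,2]>39)&(Q[:,0]<20)
r=cv2.minAreaRect(Q[m][:,:2].astype(np.float32));print(r)
# teeth
br=reg&(g>150)&(Q[:,2]>3)&(Q[:,2]<15)&(Q[:,0]<15)&(Q[:,0]>-100);print(br.sum(),Q[br].mean(0),Q[br].min(0),Q[br].max(0))
# rectified panel view at h=8, using remap
for h in (0,8,47):
    a,bb=np.meshgrid(np.linspace(70,-100,510),np.linspace(75,-75,450),indexing='ij')
    W=O+np.c_[a.ravel(),bb.ravel(),np.full(a.size,h)]@F.T
    q=proj(c,W).astype(np.float32).reshape(510,450,2)
    cv2.imwrite(f"pics/rect{h}.png",cv2.remap(c["color"][:,:,::-1],q[:,:,0],q[:,:,1],cv2.INTER_CUBIC))
E
python3 -c "
import cv2,numpy as np
cv2.imwrite('pics/rects.png',cv2.resize(np.hstack([cv2.imread('pics/rect8.png'),cv2.imread('pics/rect47.png')]),(800,453)))"
```

```text
panel h -0.02103505501474691
39 55 126 [-44.   -0.8  46.1] [-69.   -8.8  39.1] [-20.5   6.6  50.1]
30 39 23 [-29.2   1.   34.8] [-59.5  -9.5  30. ] [-20.4   6.6  38.5]
9 16 92 [-43.6   1.3  12.3] [-61.6 -20.    9.4] [-21.3  18.4  15.8]
5 10 39 [-27.    1.3   7.6] [-77.5 -15.9   5.2] [-6.3 18.  10. ]
((-44.78936767578125, -1.5498037338256836), (16.05154037475586, 48.827049255371094), 89.18895721435547)
209 [-44.56181021   1.324932     6.78124284] [-95.26625812 -56.17401193   3.01503058] [11.17693001 56.41626591 10.74930384]
```

View pics/rects.png

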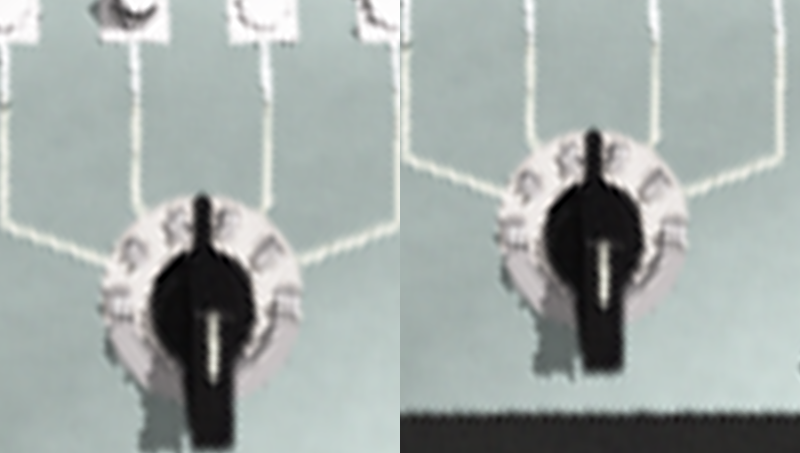

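```bash
cat > tgt.py <<'E'
from h import *
from scipy.spatial.transform import Rotation as Rn
b=np.load("box.npz");x,y,n,B0=b["x"],b["y"],b["n"],b["B0"]
up=np.cos(np.radians(35))*x+np.sin(np.radians(35))*np.array([0,0,1]);F=np.c_[up,y,n];O=B0+np.array([0,0,114.3])
def rot(o): return Rn.from_euler('xyz',o["tcp_rot"]).as_matrix()
def show(o,target):
    R=rot(o);print("t",o["time"],"tcp",o["tool_pos"].round(1),"shift in tool",(R.T@(target-o["tool_pos"])).round(1),"force",o["contact_force"].round(1),"w",round(o["grip_width"],1))
    g=o["tool_pos"]-R[:,2]*19;print("grasp panel coords",((g-O)@F).round(1), "n in tool",(R.T@n).round(3))
    a=np.degrees(np.arctan2((R.T@y)[1],(R.T@y)[0]));print("spin to y: ",(a-90+90)%180-90)
G=O+F@np.array([-44.3,-0.5,37]);TCP=G-[0,0,19]
E
python3 - <<'E'
from tgt import *
from plant import bot
o=bot.get_obs();print(G,TCP);show(o,TCP);show(o,TCP+[0,0,80])
E
```

```text
[586.72758114 113.76720029 119.19918951] [586.72758114 113.76720029 100.19918951]
t 0.1 tcp [150.4 502.6 226.1] shift in tool [-529.6 -247.3  126.2] force [ 0.5  0.2 -0.2] w 92.5
grasp panel coords [ 506.4  -20.6 -194.9] n in tool [-0.528 -0.226 -0.819]
spin to y:  23.07899295757244
t 0.1 tcp [150.4 502.6 226.1] shift in tool [-529.5 -247.4   46.2] force [ 0.5  0.2 -0.2] w 92.5
grasp panel coords [ 506.4  -20.6 -194.9] n in tool [-0.528 -0.226 -0.819]
spin to y:  23.07899295757244
```

>>> {"method": "carry_out", "body": {"motion": [[0,-60,-28,0,5],[0,-120,-56,0,10],[0,-180,-84,0,15],[0,-240,-112,5,20],[0,-300,-140,10,23],[0,-360,-168,20,23],[0,-420,-196,30,23],[0,-480,-224,40,23],[0,-529,-247,46,23],[0,-529,-247,46,23]]}}

```text
time: 1.35
tool_pos: [587.9, 111.3, 178.9]
tcp_rot: [-3.139, -0.0, 2.446]
contact_force: [-0.5, -0.1, 0.5]
grip_width: 91.6
```

Run:
```python
from tgt import *
from plant import bot
o=bot.get_obs();show(o,TCP)
```

```text
t 1.35 tcp [587.9 111.3 178.9] shift in tool [ 2.5  1.3 78.7] force [-0.5 -0.1  0.5] w 91.6
grasp panel coords [ -1.2   0.5 102.9] n in tool [-0.573 -0.001 -0.819]
spin to y:  -0.09907942753028465
```

>>> {"method": "carry_out", "body": {"motion": [[0,2.5,1.3,20,0],[0.3,2.5,1.3,45,0],[0.4,2.5,1.3,65,0],[0.4,2.5,1.3,78.5,0],[0.4,2.5,1.3,78.5,0],[0.4,2.5,1.3,78.5,0]]}}

```text
time: 2.1
tool_pos: [587.2, 113.9, 101.1]
tcp_rot: [-3.14, 0.001, 2.446]
contact_force: [-0.4, 0.1, 0.4]
grip_width: 55.7
```

Run:
```python
from tgt import *
from plant import bot
o=bot.get_obs();show(o,TCP)
for k in ("side","top"):
    c=bot.capture(k);q=proj(c,G)[0].astype(int)
    u,v=q;s=c["color"][max(v-80,0):v+80,u-100:u+100,::-1];cv2.imwrite(f"pics/{k}2.png",cv2.resize(s,None,fx=2.5,fy=2.5,interpolation=cv2.INTER_CUBIC))
a=cv2.imread("pics/side2.png");b=cv2.imread("pics/top2.png");h=min(a.shape[0],b.shape[0]);cv2.imwrite("pics/both2.png",cv2.resize(np.hstack([a[:h],b[:h]]),(800,320)))
```

```text
t 2.1 tcp [587.2 113.9 101.1] shift in tool [ 0.3 -0.4  0.9] force [-0.4  0.1  0.4] w 55.7
grasp panel coords [-44.   -0.9  37.9] n in tool [-0.574 -0.001 -0.819]
spin to y:  -0.093993003456319
```

View pics/both2.png

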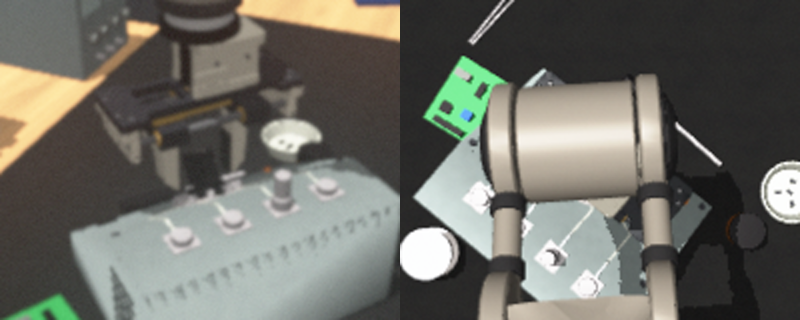

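The side picture shows the bar (about 200,165) between the two fingers, clear of the plug; the top view is blocked by the arm. I'll close the fingers now.

>>> {"method": "carry_out", "body": {"motion": [[0.7,0,0,0,0],[1,0,0,0,0],[1,0,0,0,0],[1,0,0,0,0],[1,0,0,0,0],[1,0,0,0,0]]}}

```text
time: 2.95
tool_pos: [588.0, 114.6, 101.5]
tcp_rot: [3.141, 0.001, 2.446]
contact_force: [3.6, 4.4, -1.7]
grip_width: 16.2
```

Run:
```python
from tgt import *
from plant import bot
o=bot.get_obs();show(o,TCP)
```

```text
t 2.95 tcp [588.  114.6 101.5] shift in tool [ 0.4 -1.5  1.3] force [ 3.6  4.4 -1.7] w 16.2
grasp panel coords [-43.9  -2.   38.2] n in tool [-0.575  0.001 -0.818]
spin to y:  -0.0918103528300378
```

>>> {"method": "carry_out", "body": {"motion": [[1,-2.3,0,-3.3,0],[1,-4.6,0,-6.6,0],[1,-6.9,0,-9.8,0],[1,-6.9,0,-9.8,0],[1,-6.9,0,-9.8,0]]}}

```text
time: 3.58
tool_pos: [592.9, 110.5, 110.7]
tcp_rot: [3.141, 0.0, 2.446]
contact_force: [1.9, 5.0, -7.9]
grip_width: 15.5
```

Run:
```python
from tgt import *
from plant import bot
o=bot.get_obs();show(o,TCP)
for k in ("side",):
    c=bot.capture(k);q=proj(c,G)[0].astype(int)
    u,v=q;s=c["color"][max(v-60,0):v+60,u-80:u+80,::-1];cv2.imwrite(f"pics/{k}3.png",cv2.resize(s,None,fx=5,fy=5,interpolation=cv2.INTER_CUBIC))
```

```text
t 3.575 tcp [592.9 110.5 110.7] shift in tool [ 6.8 -1.5 10.5] force [ 1.9  5.  -7.9] w 15.5
grasp panel coords [-43.8  -1.9  49.5] n in tool [-0.574  0.001 -0.819]
spin to y:  -0.09659408594404795
```

View pics/side3.png

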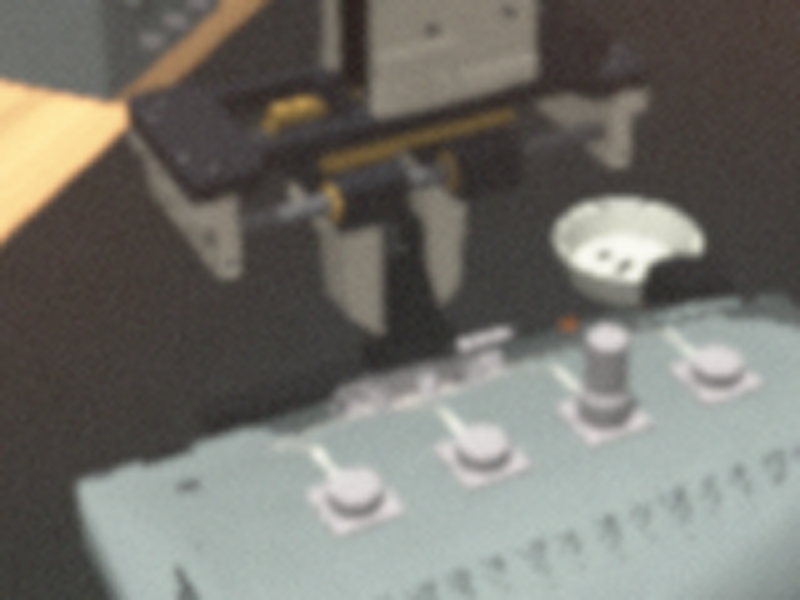

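>>> {"method": "carry_out", "body": {"motion": [[1,0,0,0,-6],[1,0,0,0,-12],[1,0,0,0,-18],[1,0,0,0,-18]]}}

```text
time: 4.12
tool_pos: [593.7, 111.6, 110.5]
tcp_rot: [3.138, 0.001, 2.76]
contact_force: [4.4, 5.9, -8.3]
grip_width: 18.1
```

Run:
```python
from tgt import *
from plant import bot
o=bot.get_obs();show(o,TCP);print(o["moment"])
```

```text
t 4.125 tcp [593.7 111.6 110.5] shift in tool [ 7.3 -0.6 10.3] force [ 4.4  5.9 -8.3] w 18.1
grasp panel coords [-43.9  -3.2  49.3] n in tool [-0.547 -0.173 -0.819]
spin to y:  17.87360576431132
[ 1.68448508 -1.07065999 -0.50143244]
```

>>> {"method": "carry_out", "body": {"motion": [[1,0,0,0,-6],[1,0,0,0,-12],[1,0,0,0,-18],[1,0,0,0,-18]]}}

```text
time: 4.62
tool_pos: [594.3, 112.5, 110.4]
tcp_rot: [3.136, 0.003, 3.073]
contact_force: [3.7, 6.1, -7.3]
grip_width: 21.5
```

Run:
```python
from tgt import *
from plant import bot
o=bot.get_obs();show(o,TCP);print(o["moment"])
for k in ("side",):
    c=bot.capture(k);q=proj(c,G)[0].astype(int)
    u,v=q;s=c["color"][max(v-60,0):v+60,u-80:u+80,::-1];cv2.imwrite(f"pics/{k}4.png",cv2.resize(s,None,fx=5,fy=5,interpolation=cv2.INTER_CUBIC))
```

```text
t 4.625 tcp [594.3 112.5 110.4] shift in tool [ 7.7  0.7 10.2] force [ 3.7  6.1 -7.3] w 21.5
grasp panel coords [-43.9  -4.3  49.2] n in tool [-0.468 -0.332 -0.819]
spin to y:  35.83970324661615
[ 1.75627964 -0.94356324 -0.48675627]
```

View pics/side4.png

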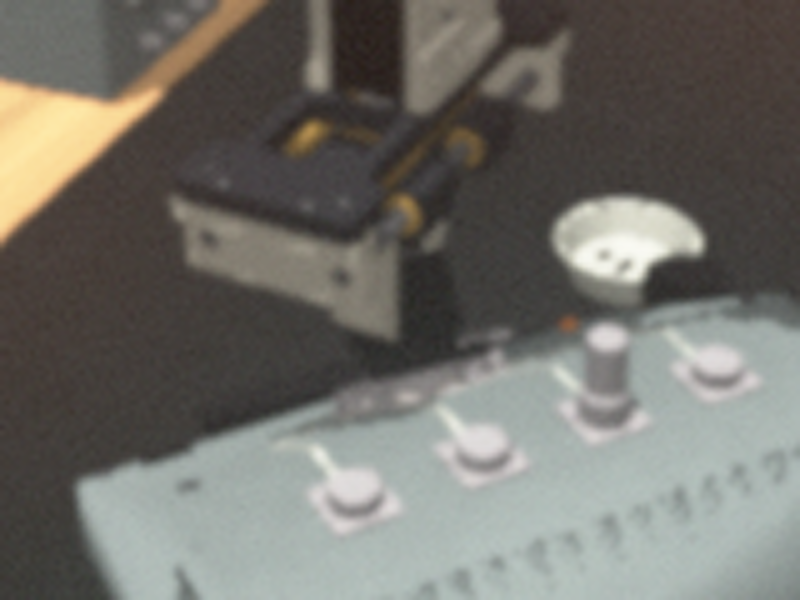

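>>> {"method": "carry_out", "body": {"motion": [[0.5,0,0,0,0],[0.5,0,0,0,0],[0.5,0,0,0,0],[0.5,0,0,0,0]]}}

```text
time: 5.18
tool_pos: [594.3, 112.3, 110.7]
tcp_rot: [3.137, 0.004, 3.073]
contact_force: [-0.3, 0.3, -0.3]
grip_width: 45.4
```

Run:
```python
from tgt import *
from plant import bot
o=bot.get_obs();show(o,TCP);print(o["moment"])
for k in ("side",):
    c=bot.capture(k);q=proj(c,G)[0].astype(int)
    u,v=q;s=c["color"][max(v-60,0):v+60,u-80:u+80,::-1];cv2.imwrite(f"pics/{k}5.png",cv2.resize(s,None,fx=5,fy=5,interpolation=cv2.INTER_CUBIC))
```

```text
t 5.175 tcp [594.3 112.3 110.7] shift in tool [ 7.7  0.9 10.5] force [-0.3  0.3 -0.3] w 45.4
grasp panel coords [-43.8  -4.1  49.5] n in tool [-0.468 -0.331 -0.819]
spin to y:  35.78285763906388
[-0.02935399 -0.01036498 -0.02045518]
```

View pics/side5.png

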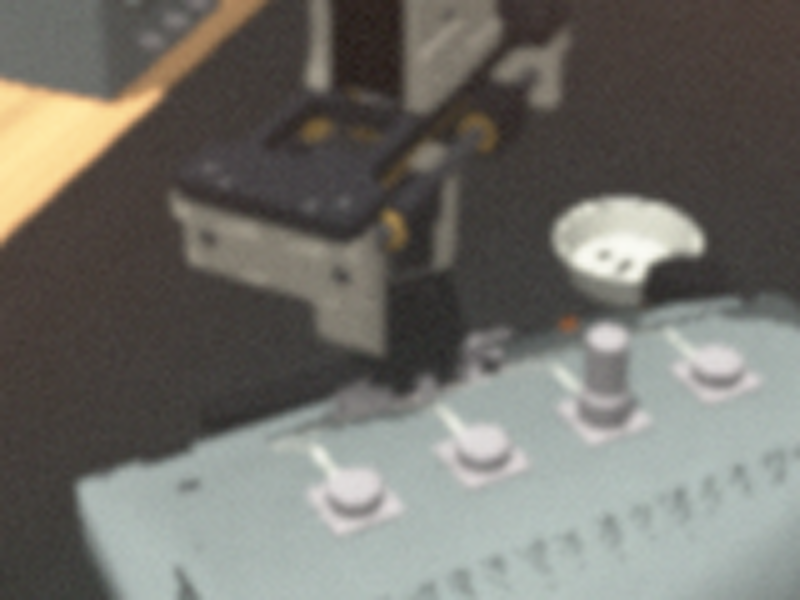

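>>> {"method": "carry_out", "body": {"motion": [[0.5,0,0,-30,0],[0.5,0,0,-70,0],[0.5,0,0,-110,0],[0.5,30,40,-120,0],[0.5,70,80,-120,0],[0.5,110,120,-120,0],[0.5,150,160,-120,0],[0.5,190,200,-120,0],[0.5,220,240,-120,0],[0.5,220,240,-120,0]]}}

```text
time: 6.48
tool_pos: [388.9, 368.6, 231.3]
tcp_rot: [3.136, 0.003, 3.077]
contact_force: [0.3, -1.0, 0.4]
grip_width: 45.7
```

Run:
```python
from tgt import *
from plant import bot
o=bot.get_obs();show(o,TCP)
c=bot.capture("top");np.savez("top6.npz",**{k:np.array(v) for k,v in c.items()})
im=[]
for h in (8,47):
    a,bb=np.meshgrid(np.linspace(70,-100,510),np.linspace(75,-75,450),indexing='ij')
    W=O+np.c_[a.ravel(),bb.ravel(),np.full(a.size,h)]@F.T
    q=proj(c,W).astype(np.float32).reshape(510,450,2)
    im.append(cv2.remap(c["color"][:,:,::-1],q[:,:,0],q[:,:,1],cv2.INTER_CUBIC))
cv2.imwrite("pics/rects6.png",cv2.resize(np.hstack(im),(800,453)))
cv2.imwrite("pics/top6.png",c["color"][:,:,::-1])
D=c["depth"];vv,uu=np.mgrid[0:400,0:640];P=bydepth(c,np.c_[uu.ravel(),vv.ravel()],D.ravel());Q=(P-O)@F
g=c["color"].max(2).ravel()
m=(D.ravel()>0)&(Q[:,2]>39)&(Q[:,2]<60)&(abs(Q[:,0]+44)<40)&(abs(Q[:,1])<45)&(g<110)
print(m.sum(),"bar top h",np.median(Q[m,2]),cv2.minAreaRect(Q[m][:,:2].astype(np.float32)))
```

```text
t 6.475 tcp [388.9 368.6 231.3] shift in tool [-213.3 -242.4  130.5] force [ 0.3 -1.   0.4] w 45.7
grasp panel coords [289.  -69.9 -36.3] n in tool [-0.467 -0.333 -0.819]
spin to y:  36.062004030216656
146 bar top h 46.62743837814732 ((-45.214141845703125, -1.2079505920410156), (49.3779296875, 16.42444610595703), 30.5562744140625)
```

View pics/rects6.png

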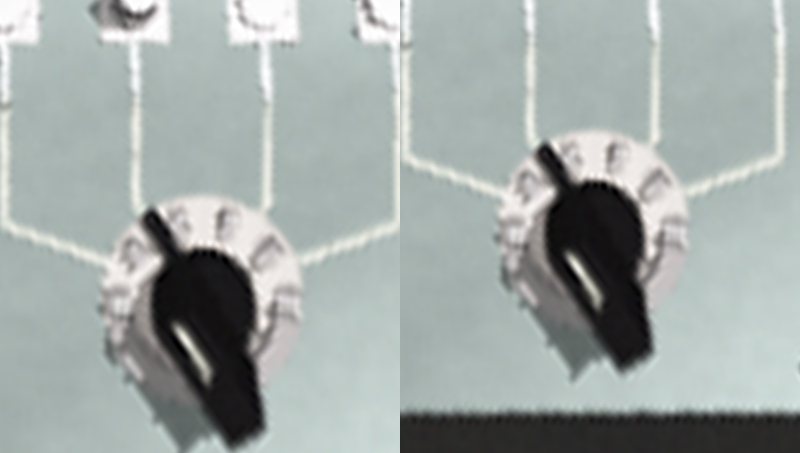

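View pics/top6.png

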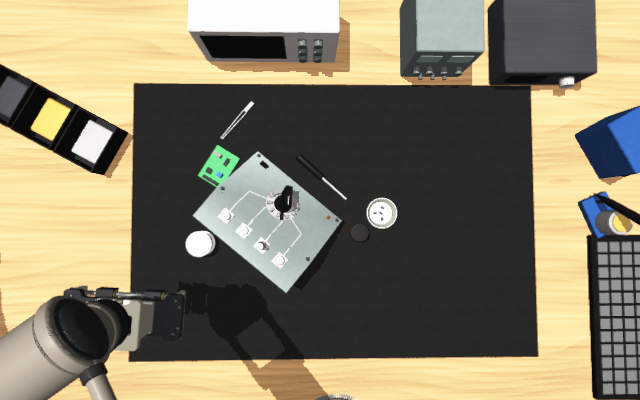

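Run:
```python
from tgt import *
for f in ("top.npz","top6.npz"):
    c=dict(np.load(f));D=c["depth"];vv,uu=np.mgrid[0:400,0:640];P=bydepth(c,np.c_[uu.ravel(),vv.ravel()],D.ravel());Q=(P-O)@F
    m=(D.ravel()>0)&(Q[:,2]>42)&(Q[:,2]<62)&(abs(Q[:,0]+44)<40)&(abs(Q[:,1])<45)
    q=Q[m];w=q[:,:2]-q[:,:2].mean(0);e=np.linalg.svd(w)[2][0];
    print(f,m.sum(),"h",np.median(q[:,2]).round(2),q[:,2].mean().round(2),"+-",(q[:,2].std()/m.sum()**.5).round(2),"axis deg",np.degrees(np.arctan2(e[1],e[0])),q.mean(0))
    s=(D.ravel()>0)&(Q[:,2]>6)&(Q[:,2]<22)&(np.hypot(Q[:,0]+44.3,Q[:,1]+1)<19);print(" skirt h",np.median(Q[s,2]),s.sum())
    def rect(h,s=4):
        a,bb=np.meshgrid(np.arange(10,-100,-1/s),np.arange(50,-50,-1/s),indexing='ij')
        W=O+np.c_[a.ravel(),bb.ravel(),np.full(a.size,h)]@F.T
        p=proj(c,W).astype(np.float32).reshape(*a.shape,2)
        return a,bb,cv2.remap(c["color"],p[:,:,0],p[:,:,1],cv2.INTER_LINEAR).max(2)
    # white line: bright, at h=47 enclosed by bar
    a,bb,g=rect(47);r=np.hypot(a+44.5,bb+1);
    dark=(g<80).astype(np.uint8);n_,lab,st,ce=cv2.connectedComponentsWithStats(((g>100)&(r<23)).astype(np.uint8))
    for i in range(1,n_):
        if 50<st[i,4]<2500:
            k=lab==i;w=np.c_[a[k],bb[k]];e=np.linalg.svd(w-w.mean(0),full_matrices=False)[2][0];print(" line",st[i,4],w.mean(0).round(1),np.degrees(np.arctan2(e[1],e[0])).round(1))
    # pointer at h=3.5
    a,bb,g=rect(3.5);r=np.hypot(a+44.3,bb+1)
    k=(g<90)&(r>29)&(r<39)&(a>-44);print(" pointer centroid",a[k].mean().round(1),bb[k].mean().round(1),k.sum(),"ang",np.degrees(np.arctan2(bb[k].mean()+1,a[k].mean()+44.3)).round(1))
```

```text
top.npz 146 h 46.64 46.47 +- 0.13 axis deg -0.44944548569650417 [-44.61042879  -1.33618429  46.4665305 ]
 skirt h 12.608229318912073 91
 line 1365 [-32.9  -1.5] -179.6
 pointer centroid -11.3 -1.4 743 ang -0.7
top6.npz 150 h 46.84 46.63 +- 0.13 axis deg 30.673070391452036 [-44.33988968  -0.99170932  46.6254688 ]
 skirt h 12.90463161436892 75
 line 1209 [-34.9   5.4] -148.0
 pointer centroid -16.7 17.0 843 ang 33.1
```

Run:
```python
from plant import bot
o=bot.get_obs();print(abs(o["dq"]).max(),o["contact_force"]);print(bot.close_job())
```

```text
0.05022738062887595 [ 0.15227596 -0.47595332  0.21879559]
the job is handed in; nothing more can be done
None
```

I switched the box to the near-left output (selector 0.611) and handed the job in after about 6.5 s of robot time. No verdict is reported.

**Which output:** the depth image puts the tall plug's top 24 mm to the left of the box's centre line and 166 mm high. That matches the near-left output and the slot at 0.611 rad.

**What the arm did:** I gripped the bar and pulled the knob about 11 mm straight out, with about 7.5 N of spring load on the tool. I turned it counter-clockwise with a 36° spin of the tool. The tool stays vertical and can't follow the tilted axis, so the bar slipped in the jaws and the opening grew from 16 to 21.5 mm. Then I opened the fingers, let the spring drop the knob home, and moved the arm clear.

**Last checks:**
- **Home:** the bar top is 46.6 mm off the panel, against 46.5 mm at the start, so the knob is fully home.
- **Angle:** three measures disagree slightly: 30.7° from the bar, 32.0° from the white line and 33.1° from the pointer. The slot is at 35°. All three are low but inside the ±7.4° tolerance and close to the slot's free play.
- **Surroundings:** nothing loose on the bench appears to have moved, by eye in the top pictures before and after. The force on the tool is under 1 N, so the robot is touching nothing.

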